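# Set the load and take an indentation on the bench tester

## Task

Take a hardness indentation on the metal bar: turn the tester's load collar (the sleeve with the upright thumb pin) until it clicks in at 6, and slide the bar along its guide until the centre of the scribed circle is right under the indenter tip. Only then press the black knob fully down to its stop, hold it there for a moment and let it come back up; the tip must touch the bar nowhere else and at no other load. Leave the collar and the bar as set, and do not disturb the petri dish, brass weight and tape roll beside the tester.

Things in the scene. Friction and masses are not known exactly. Their poses are not given: they have to be found in the camera images.
- tester: Fixed grey C-frame indentation tester. Origin on the bench under its vertical spindle axis; z up, +y along the bar guide (left as the robot sees it), +x to the column behind. Base plate x -80 to 125, y -150 to 150, 12 mm thick. Head and arm over the guide: z 57 to 142, at most 52 mm wide.
- guide (a point): Point on the guide's bed (z 12) straight below the tip. Two dark rails along the tester's y, 8 mm high (tops z 20), leave a 52 mm wide guide centred here; a thin white line across each rail is level with the tip.
- dial (a point): Numeral 6 on the fixed white dial plate (top z 145, sector of radius 88 on the robot's side, 75 deg either side of the tester's -x). Ticks and black numerals 1 to 8 run left to right 18 deg apart: numeral n at 117 + 18 (n - 1) deg round the spindle axis, from the tester's +x towards +y. Numerals at radius 80.
- load_collar (a joint): Angle (rad) of the load collar, a ribbed steel sleeve 55 mm wide, z 147 to 187 on the spindle axis; a sprung ball clicks at each numeral. 0 at numeral 1, growing counter-clockwise from above (pin moves to the right on the robot's side) 0.314 a numeral to 2.199 at 8; 6 is 1.571. Pushed past half way it snaps to the next numeral. About 3 N at the pin.
- collar_pin (a point): Top centre of the collar's thumb pin, the pointer on the dial: upright steel pin 11 mm thick, z 160 to 196 above the bench, 62 mm from the spindle axis, at the end of a 9 mm thick radial lever (centre z 166). Push it sideways with closed fingers from above.
- indenter: Slim dark steel point under the nose. Origin at its tip, on the spindle axis; z up. At rest the tip is 39 mm above the bench, 9 mm over the bar. It goes down with the knob and is itself sprung: after touching the bar it gives way 3 mm at 5 to 7 N.
- press_knob (a joint): Travel of the press knob in m: 0 up, 0.012 fully down at its stop; a spring returns it. The tip meets the bar at 0.009; reaching the stop takes about 12 N.
- knob_top (a point): Top centre of the black mushroom press knob, 35 mm wide, on the spindle axis above the collar, 228 mm above the bench when up. Pressed straight down.
- bar: Loose plain metal bar, 50 (x) by 240 (y) by 18 mm, 0.46 to 0.73 kg, origin under its centre, lying in the guide (underside z 12, top z 30), free to slide along it. It starts with the mark 45 to 85 mm left (+y) of the tip, its left end standing out past the base. A dark round spot marks a hole near the left end.
- bar_mark (a point): Centre of the scribed mark on the bar's top: a cross of 18 mm in a circle of 10 mm; 20 mm from the bar's centre towards its right (-y) end, 140 mm from the left end face.
- petri_dish: Bystander: closed petri dish, 60 mm wide, 15 mm high, on the bench at the right front of the tester. Origin under its centre.
- brass_weight: Bystander: brass weight, 25 mm wide, 26 mm high, on the bench at the right of the tester. Origin under its centre.
- tape: Bystander: roll of tape lying flat, 65 mm wide, 18 mm high, on the bench at the left front of the tester. Origin under its centre.
Mind the look-alikes: they are no part of the job. Leave any blue look-alike of the bar alone.

How it is judged:
By the outcome, as a careful person would: the job done as asked, in the order asked, and still so for the second after the job is handed in, with the robot touching nothing.
It also fails if it takes over 61 s, if anything falls off the work surface, if the arm or the gripper's body presses on something with over 40 N, if the wrist force passes 120 N, or if a joint passes its speed limit or range.

## Robot

A 6-joint arm with a two-finger parallel gripper is mounted at the origin on a cart in front of the work surface, level with it; the furniture and walls round the work are solid. World frame = base frame: x ahead of the robot, y to its left, z up, the work surface at z = 0. Lengths are in mm, angles in rad, forces in N, time in s.
With the tool pointing down it reaches from about 200 to 875 mm from the base axis. Payload 3.4 kg.
Tool frame: the origin (TCP) lies on the centre line of the jaws, within the pads' length; the fingertips stand env.nose_length ahead of it and the grasp point (between the pads) lies 2 mm behind it (env.nose_length is the distance from the TCP to the fingertips, in mm); z points along the fingers, y is the line along which they close (so a half turn about z gives the same grasp; the last joint's range is limited). The gripper opens to 94 mm and grips with 3 to 60 N. Pads are 16 mm wide; open, the fingers measure 119 mm over their backs; the gripper's body (75 mm by 177 mm) begins 78 mm behind the grasp point.
Start: joints at [-1.358, 0.276, 1.505, -0, 1.361, -0.121], TCP at [188.391, -543.298, 222.493] pointing down, gripper open.
Joint ranges: [-2.89, 2.89], [-0.75, 2.08], [0.22, 2.7], [-1.18, 4.32], [0.11, 2.71], [-2.7, 2.7]. Speed limits (rad/s): [2.57, 2.57, 3.14, 3.14, 3.14, 3.14].

## Interface

Orientations are given as a unit quaternion [w, x, y, z].
In Python, from bench import env gives the robot as it stands. The module is installed in compiled form; this text tells all that it offers.
- The arm moves only by the tool step_arm, never from a script. Its argument "plan" is a list of rows, each an object of numbers: "x", "y", "z": the shift along the tool's x, y, z each as a share of 0.025 m, from -1 to 1; "rx", "ry", "rz": the turn, a rotation vector about the tool's x, y, z each as a share of 0.1 rad, from -1 to 1. A call has 1 to 20 rows; each row shifts and turns the commanded pose from where the row before left it, along the tool's axes as they then stand; what a row does not reach is not made up. A row lasts 1/12 s, in which the tool goes at most 41.7 mm and 7.16 degrees, less where a joint would pass 70% of its speed; a pose out of reach is approached as far as the arm can. A call with a number of a shift or a turn outside -1 to 1 is refused whole. A call with a gripper value outside its range is refused whole. "gripper" is the closure, from 0 (fully open) to 1 (shut), set as the call begins (left out, the last holds). The fingers move at their own pace and stop on an object; the grip force is fixed at half the most. Time passes only in rows, so rows that do not move let the fingers close. It gives the time, the measured TCP pose, the force, the opening and the grip force at its end, in the units of the state.
- env.read_state(): the state, without advancing time (a new reading comes with each control period).
- env.snapshot(name): name is "side" or "top" or "wrist"; returns the picture (480x640x3 uint8, red, green, blue); there is no depth.
- env.get_calibration(name): a dict with "fx", "fy", "cx", "cy" (pixels), "rvec" (rotation vector, rad) and "tvec" (3), from world to camera coordinates, as OpenCV has them; the wrist camera has in their place "mount" (4x4, takes a point from camera to tool coordinates, whose origin is the TCP and whose axes are the flange's). Camera axes: x right, y down, z forward; pixel columns grow to the right and rows downward; lengths in mm; the calibration is good to about 2 mm. The wrist camera is an equidistant fisheye: a pixel r from the principal point sees the ray r / f radians off the axis. A picture is of the moment at which its call begins: read the wrist's pose just before it. get_calibration takes no time and is no camera call.
- env.job_done(): hands the job in; it is judged then, once.
The state is a dict: "t": time; "joint_pos": joint angles; "qd": joint speeds; "effort": joint torques, N m; "tcp_pos": TCP position; "tcp_rot": TCP orientation; "ft_force": force on the tool from outside, world axes, zero at the start; "ft_torque": the same for the moment, N m; "grip_width": finger opening in mm; "grasp_force": force on a finger pad.
Only numpy, scipy, OpenCV 4.12 (cv2) and the standard library are available. Lean on these libraries where they do the work, as an engineer would, in place of code of your own. Each camera call takes 0.05 s, during which the arm holds its last target. There are 200 camera calls.

## Working session

There is one attempt and no reset: what is moved stays moved. The work goes in short steps, Python scripts to look and compute and a tool call to move; the robot and the scene stay as the last step left them, time stands still between calls to the robot, and variables do not carry over. Pictures are saved under pics/ and viewed, at most 10 in all, crops included, and the job is handed in when it is done.

Besides the shell and the picture viewer there is one more tool, called after "Emit:" by a JSON object that holds its "api" and its "payload", one argument or row to a line. step_arm: Moves the arm, as the interface text tells. Its arguments: {"type":"object","properties":{"plan":{"type":"array"},"gripper":{"type":"number"}},"required":["plan"]}

```bash
mkdir -p pics; python3 - <<'E'
from bench import env
import cv2,numpy as np
for n in ("side","top"):
    cv2.imwrite(f"pics/{n}0.png",env.snapshot(n)[:,:,::-1])
    c=env.get_calibration(n);print(n,c)
    R=cv2.Rodrigues(np.array(c["rvec"],float))[0];print("campos",-R.T@np.array(c["tvec"]).ravel())
s=env.read_state();print(s);print(env.nose_length)
print(env.get_calibration("wrist"))
E
```

```text
side {'fx': 510.4347228487738, 'fy': 510.4347228487738, 'cx': 314.6286794898469, 'cy': 238.47205839987242, 'rvec': array([ 2.2855861 ,  0.7420716 , -0.29783904]), 'tvec': array([-366.9604064 , -188.89917378, 1472.00008495])}
campos [ 974.13863257 -714.35312435  936.9528409 ]
top {'fx': 564.4895196241341, 'fy': 564.4895196241341, 'cx': 332.02357648135467, 'cy': 236.66261477531614, 'rvec': array([ 2.08143252, -2.01503796,  0.33624351]), 'tvec': array([-149.9518913 ,  563.87242701,  956.90028886])}
campos [ 236.14942511 -133.70730324 1087.40592814]
{'t': 0.1, 'joint_pos': array([-1.35800891e+00,  2.76527187e-01,  1.50596712e+00, -3.91712871e-06,
        1.36071445e+00, -1.20958306e-01]), 'qd': array([ 0.00159883, -0.00114224, -0.00452767, -0.00141972,  0.00033294,
       -0.0009241 ]), 'effort': array([ 1.66362552e-03, -4.05454874e+01, -2.37780547e+01,  7.01581920e-02,
        2.98842473e-02, -5.50278423e-05]), 'tcp_pos': array([ 188.27717249, -542.80401047,  221.70954012]), 'tcp_rot': array([-8.07112045e-04,  9.86108614e-01,  1.66099816e-01, -3.90014466e-05]), 'ft_force': array([-0.35378422,  0.10622692, -0.05726067]), 'ft_torque': array([-0.03929631, -0.01299421,  0.08083239]), 'grasp_force': 0.0, 'grip_width': 94.20085146901737}
17.0
{'fx': 371.64829954431775, 'fy': 371.64829954431775, 'cx': 319.04708540610284, 'cy': 241.53027154471022, 'mount': array([[-8.04738533e-05, -9.68962370e-01, -2.47208250e-01,
         7.16892053e+01],
       [ 9.99999953e-01, -4.56029173e-06, -3.07655988e-04,
        -5.06899257e-01],
       [ 2.96979734e-04, -2.47208263e-01,  9.68962325e-01,
        -1.61746383e+02],
       [ 0.00000000e+00,  0.00000000e+00,  0.00000000e+00,
         1.00000000e+00]])}
```

View pics/top0.png

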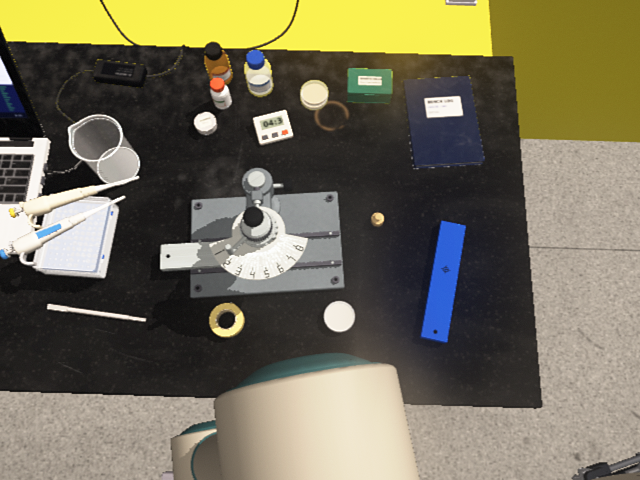

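View pics/side0.png

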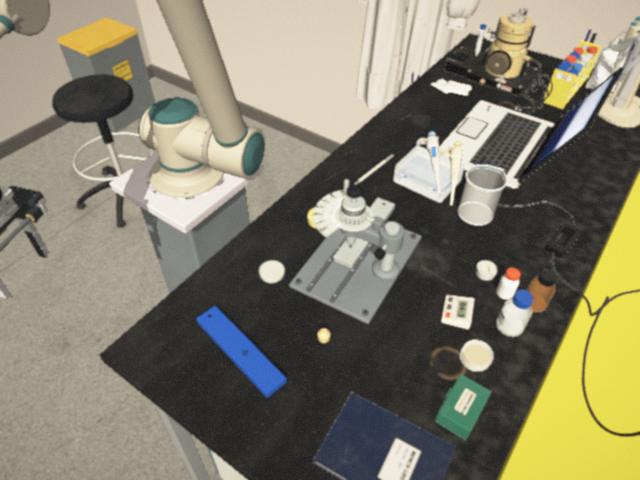

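The top view shows the tester with its base corners near (191,200), (338,192), (344,288) and (191,297), and the knob near (254,217). The bar sticks out to the left, with its end at about x=160. The side view shows the tester near (355,250). I'll zoom in on both.

```bash
python3 - <<'E'
import cv2,numpy as np
a=cv2.imread("pics/top0.png")[160:310,150:350]
b=cv2.imread("pics/side0.png")[170:320,270:430]
cv2.imwrite("pics/z1.png",cv2.resize(a,(800,600),interpolation=cv2.INTER_CUBIC))
cv2.imwrite("pics/z2.png",cv2.resize(b,(640,600),interpolation=cv2.INTER_CUBIC))
E
```

```text
(no output)
```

View pics/z1.png

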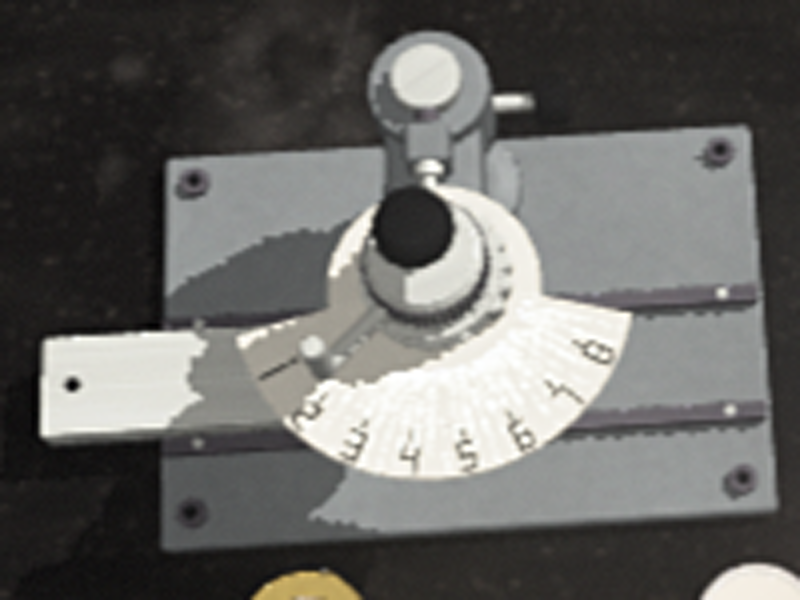

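View pics/z2.png

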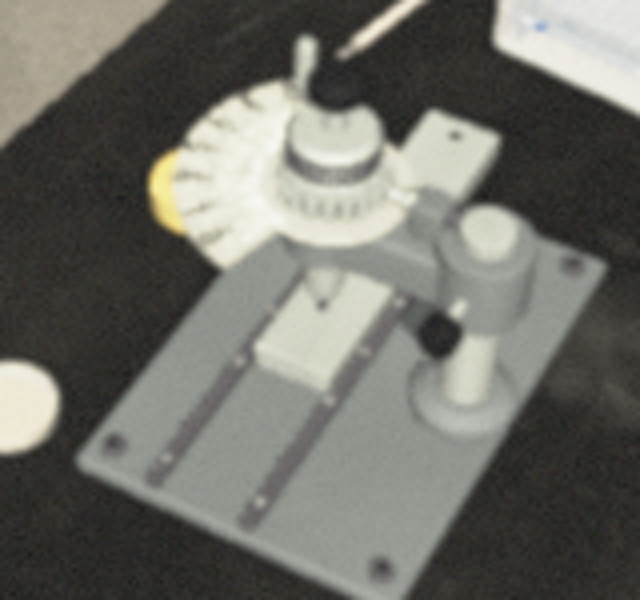

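The zooms show the pin top at z1 (313,346), next to numeral 1, and the black knob at (413,225). The bar's left end is at x≈42 with its hole at (72,384). In z2 the bar's right end corners are (258,345) and (328,385). Next I fit the tester pose.

```bash
cat > h.py <<'E'
from bench import env
import cv2,numpy as np
from scipy.optimize import least_squares
from scipy.spatial.transform import Rotation as Ro
C={n:env.get_calibration(n) for n in ("side","top")}
def K(c): return np.array([[c["fx"],0,c["cx"]],[0,c["fy"],c["cy"]],[0,0,1.]])
def proj(n,P):
    c=C[n];return cv2.projectPoints(np.atleast_2d(np.array(P,float)),c["rvec"],c["tvec"],K(c),None)[0][:,0]
def ray(n,uv,z):
    c=C[n];R=cv2.Rodrigues(c["rvec"])[0];o=-R.T@np.ravel(c["tvec"])
    d=R.T@np.linalg.inv(K(c))@[uv[0],uv[1],1]
    return o+d*(z-o[2])/d[2]
def w(p,L):  # tester->world
    L=np.atleast_2d(L);c,s=np.cos(p[2]),np.sin(p[2])
    return np.c_[p[0]+c*L[:,0]-s*L[:,1],p[1]+s*L[:,0]+c*L[:,1],L[:,2]]
def inv(p,P):
    c,s=np.cos(p[2]),np.sin(p[2]);d=np.array(P[:2])-p[:2]
    return np.array([c*d[0]+s*d[1],-s*d[0]+c*d[1]])
Zt=lambda u,v:((u+.5)/4-.5+150,(v+.5)/4-.5+160)
Zs=lambda u,v:((u+.5)/4-.5+270,(v+.5)/4-.5+170)
E
cat > fit.py <<'E'
from h import *
num=lambda n:[80*np.cos(np.radians(117+18*(n-1))),80*np.sin(np.radians(117+18*(n-1))),145]
T=[((166,160),[125,150,12]),((748,127),[125,-150,12]),((772,505),[-80,-150,12]),((163,543),[-80,150,12]),((413,225),[0,0,225]),
 ((310,411),num(2)),((355,444),num(3)),((410,457),num(4)),((468,455),num(5)),((522,433),num(6)),((568,392),num(7)),((599,352),num(8))]
S=[((80,460),[-80,-150,12]),((608,265),[125,150,12])]
def f(p):
    a=proj("top",w(p,[l for _,l in T]))-[Zt(*u) for u,_ in T]
    b=proj("side",w(p,[l for _,l in S]))-[Zs(*u) for u,_ in S]
    return np.r_[a.ravel(),b.ravel()]
r=least_squares(f,[400,-180,0],loss="soft_l1")
p=r.x;print("pose",p);print(np.round(f(p).reshape(-1,2),1))
np.save("pose.npy",p)
q=inv(p,ray("top",Zt(313,345),196));print("pin",q,np.hypot(*q),np.degrees(np.arctan2(q[1],q[0])))
print("hole",inv(p,ray("top",Zt(72,384),30)))
for u in ((42,340),(40,433)):print("barL",inv(p,ray("top",Zt(*u),30)))
for u in ((258,345),(328,385)):print("barR",inv(p,ray("side",Zs(*u),30)))
print("tip side",inv(p,ray("side",Zs(322,305),39)))
for n,u,z in (("tape",(227,320),18),("dish",(339,317),15),("brass",(377,219),26)): print(n,ray("top",u,z))
E
python3 fit.py
```

```text
pose [558.56330074  -1.16420208 -94.1493692 ]
[[-0.2 -1.3]
 [ 0.2 -1.6]
 [ 1.5  0.6]
 [-0.7  0.9]
 [-0.3 -1.8]
 [-0.8  0.6]
 [-0.2 -0.2]
 [ 0.   0. ]
 [ 0.1 -0.4]
 [ 0.2 -0.1]
 [ 0.1  1.2]
 [ 0.2 -0.4]
 [-1.3 -0.2]
 [-0.3 -0.2]]
pin [-42.39156143  45.31516686] 62.052468345743655 133.0908163631859
hole [ -0.47544549 189.54332492]
barL [ 23.04130869 204.73051014]
barL [-24.26608435 204.33981934]
barR [-24.05790744 -33.94465582]
barR [ 26.1925052  -40.64196991]
tip side [-2.79019701  6.25570062]
tape [419.58300748  62.86642036  18.        ]
dish [ 432.80424242 -149.80108553   15.        ]
brass [ 630.91996941 -220.41477062   26.        ]
```

Emit:
{"api": "step_arm", "payload": {
  "plan": [
    {"rz": -1, "z": -0.3},
    {"rz": -1, "z": -0.3},
    {"rz": -1, "z": -0.3},
    {"rz": -1, "z": -0.3},
    {"rz": -1, "z": -0.3},
    {"rz": -1, "z": -0.3},
    {"rz": -1, "z": -0.3},
    {"rz": -1, "z": -0.3},
    {"rz": -1, "z": -0.3},
    {"rz": -1, "z": -0.3},
    {"rz": -1, "z": -0.3},
    {"rz": -1, "z": -0.3},
    {"rz": -1, "z": -0.3},
    {"rz": -0.355}
  ],
  "gripper": 1
}}

```text
validation failed for argument at $.pl...
```

```bash
cat >> h.py <<'E'
def st(): 
    s=env.read_state();q=s["tcp_rot"];return s,Ro.from_quat(np.r_[q[1:],q[0]]).as_matrix()
try:
    p=np.load("pose.npy")
except Exception: p=None
def go(local=None,world=None):
    s,R=st();t=w(p,[local])[0] if world is None else np.array(world,float)
    print("t",round(s["t"],2),"tcp",np.round(s["tcp_pos"],1),"loc",np.round(inv(p,s["tcp_pos"]),1),"toolx yaw",round(np.degrees(np.arctan2(R[1,0],R[0,0])),2),"tilt",np.round(R[:2,2],3),"F",np.round(s["ft_force"],1),"width",round(s["grip_width"],1))
    print("target",np.round(t,1),"tool shift mm",np.round(R.T@(t-s["tcp_pos"]),1))
E
python3 -c "
from h import *
go([-57,95,300]); print(w(p,[[-57,95,300]]))"
```

```text
t 0.1 tcp [ 188.3 -542.8  221.7] loc [-421.7 -502.6] toolx yaw 19.12 tilt [-0.     0.002] F [-0.4  0.1 -0.1] width 94.2
target [492.5  87.8 300. ] tool shift mm [ 494.  -496.2  -77.4]
[[492.50518365  87.77580673 300.        ]]
```

Emit:
{"api": "step_arm", "payload": {
  "plan": [
    {"x": 0, "y": 0, "z": -0.3, "rx": 0, "ry": 0, "rz": -1}
  ],
  "gripper": 1
}}

```text
t: 0.18
tcp_pos: [188.1, -542.0, 228.1]
tcp_rot: [-0.002, 0.976, 0.216, 0.0]
ft_force: [-0.0, 0.4, -0.9]
grip_width: 90.4
grasp_force: 0.0
```

Emit:
{"api": "step_arm", "payload": {
  "plan": [
    {"x": 0, "y": 0, "z": -0.3, "rx": 0, "ry": 0, "rz": -1},
    {"x": 0, "y": 0, "z": -0.3, "rx": 0, "ry": 0, "rz": -1},
    {"x": 0, "y": 0, "z": -0.3, "rx": 0, "ry": 0, "rz": -1},
    {"x": 0, "y": 0, "z": -0.3, "rx": 0, "ry": 0, "rz": -1},
    {"x": 0, "y": 0, "z": -0.3, "rx": 0, "ry": 0, "rz": -1},
    {"x": 0, "y": 0, "z": -0.3, "rx": 0, "ry": 0, "rz": -1},
    {"x": 0, "y": 0, "z": -0.3, "rx": 0, "ry": 0, "rz": -1},
    {"x": 0, "y": 0, "z": -0.3, "rx": 0, "ry": 0, "rz": -1},
    {"x": 0, "y": 0, "z": -0.3, "rx": 0, "ry": 0, "rz": -1},
    {"x": 0, "y": 0, "z": -0.3, "rx": 0, "ry": 0, "rz": -1},
    {"x": 0, "y": 0, "z": -0.3, "rx": 0, "ry": 0, "rz": -1},
    {"x": 0, "y": 0, "z": -0.3, "rx": 0, "ry": 0, "rz": -1},
    {"x": 0, "y": 0, "z": 0, "rx": 0, "ry": 0, "rz": -0.35}
  ]
}}

```text
t: 1.27
tcp_pos: [188.5, -543.8, 321.1]
tcp_rot: [0.001, 0.67, 0.742, -0.001]
ft_force: [0.2, -0.2, 0.1]
grip_width: 3.6
grasp_force: 0.0
```

```bash
python3 -c "
from h import *
go([-140,100,300])"
```

```text
t 1.27 tcp [ 188.5 -543.8  321.1] loc [-421.6 -503.6] toolx yaw 95.84 tilt [ 0.    -0.002] F [ 0.2 -0.2  0.1] width 3.6
target [409.4  84.6 300. ] tool shift mm [602.7 283.7  20. ]
```

Emit:
{"api": "step_arm", "payload": {
  "plan": [
    {"x": 1, "y": 0.55, "z": 0, "rx": 0, "ry": 0, "rz": 0},
    {"x": 1, "y": 0.55, "z": 0, "rx": 0, "ry": 0, "rz": 0},
    {"x": 1, "y": 0.55, "z": 0, "rx": 0, "ry": 0, "rz": 0},
    {"x": 1, "y": 0.55, "z": 0, "rx": 0, "ry": 0, "rz": 0},
    {"x": 1, "y": 0.55, "z": 0, "rx": 0, "ry": 0, "rz": 0},
    {"x": 1, "y": 0.55, "z": 0, "rx": 0, "ry": 0, "rz": 0},
    {"x": 1, "y": 0.55, "z": 0, "rx": 0, "ry": 0, "rz": 0},
    {"x": 1, "y": 0.55, "z": 0, "rx": 0, "ry": 0, "rz": 0},
    {"x": 1, "y": 0.55, "z": 0, "rx": 0, "ry": 0, "rz": 0},
    {"x": 1, "y": 0.55, "z": 0, "rx": 0, "ry": 0, "rz": 0},
    {"x": 1, "y": 0.55, "z": 0, "rx": 0, "ry": 0, "rz": 0},
    {"x": 1, "y": 0.55, "z": 0, "rx": 0, "ry": 0, "rz": 0},
    {"x": 1, "y": 0.55, "z": 0, "rx": 0, "ry": 0, "rz": 0},
    {"x": 1, "y": 0.55, "z": 0, "rx": 0, "ry": 0, "rz": 0},
    {"x": 1, "y": 0.55, "z": 0, "rx": 0, "ry": 0, "rz": 0},
    {"x": 1, "y": 0.55, "z": 0, "rx": 0, "ry": 0, "rz": 0},
    {"x": 1, "y": 0.55, "z": 0, "rx": 0, "ry": 0, "rz": 0},
    {"x": 1, "y": 0.55, "z": 0, "rx": 0, "ry": 0, "rz": 0},
    {"x": 1, "y": 0.55, "z": 0, "rx": 0, "ry": 0, "rz": 0},
    {"x": 1, "y": 0.55, "z": 0, "rx": 0, "ry": 0, "rz": 0}
  ]
}}

```text
t: 2.93
tcp_pos: [413.1, -17.3, 319.7]
tcp_rot: [-0.0, 0.672, 0.741, -0.0]
ft_force: [-0.1, -0.2, -0.0]
grip_width: 0.1
grasp_force: 0.0
```

```bash
python3 -c "
from h import *
go([-50,90,300])
cv2.imwrite('pics/w1.png',env.snapshot('wrist')[:,:,::-1])"
```

```text
t 2.93 tcp [413.1 -17.3 319.7] loc [-146.3   -1.8] toolx yaw 95.62 tilt [-0. -0.] F [-0.1 -0.2 -0. ] width 0.1
target [500.   83.5 300. ] tool shift mm [91.8 96.3 19.6]
```

View pics/w1.png

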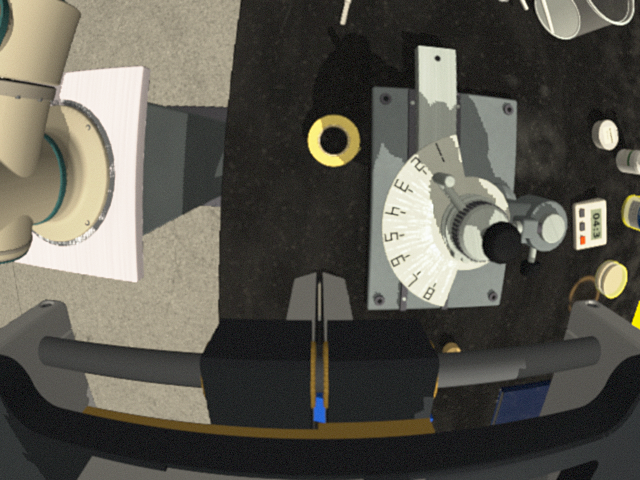

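The wrist view shows pin at (437,181), beside numeral 2, numeral 6 near (398,253), the knob at (502,243), the bar's hole at (437,58) and its left end corners at (418,46) and (458,50). I'll check the fit against this view.

```bash
cat >> h.py <<'E'
cw=env.get_calibration("wrist");M=np.array(cw["mount"])
def wproj(P,tcp,R):
    P=np.atleast_2d(np.array(P,float));q=((P-tcp)@R-M[:3,3])@M[:3,:3]
    th=np.arctan2(np.hypot(q[:,0],q[:,1]),q[:,2]);h=np.hypot(q[:,0],q[:,1])
    return np.c_[cw["cx"]+cw["fx"]*th*q[:,0]/h,cw["cy"]+cw["fx"]*th*q[:,1]/h]
def wray(uv,z,tcp,R):
    d=np.array(uv)-[cw["cx"],cw["cy"]];r=np.hypot(*d);th=r/cw["fx"]
    v=R@M[:3,:3]@np.r_[np.sin(th)*d/r,np.cos(th)];o=tcp+R@M[:3,3]
    return o+v*(z-o[2])/v[2]
E
python3 - <<'E'
from h import *
s,R=st();t=s["tcp_pos"];np.savez("w1.npz",t=t,R=R)
for n,u,z,l in (("c",(372,87),12,(-80,150)),("c",(522,99),12,(125,150)),("c",(368,308),12,(-80,-150)),("c",(513,308),12,(125,-150)),("knob",(502,242),226,(0,0)),("hole",(437,58),30,()),("L",(418,46),30,()),("L",(459,50),30,()),("pin",(437,180),196,())):
    print(n,l,np.round(inv(p,wray(u,z,t,R)),1))
E
```

```text
c (-80, 150) [-77.5 156.6]
c (125, 150) [136.8 160.6]
c (-80, -150) [ -75.1 -138.2]
c (125, -150) [ 153.8 -147.4]
knob (0, 0) [-2.3  9.9]
hole () [  2.9 197.3]
L () [-21.7 210.9]
L () [ 33.3 211.8]
pin () [-50.3  53. ]
```

```bash
python3 - <<'E'
from h import *
s,R=st();print(s["tcp_pos"],s["t"],R.round(4),s["qd"].round(3))
cv2.imwrite('pics/w2.png',env.snapshot('wrist')[:,:,::-1])
a=cv2.imread("pics/w2.png")[30:330,350:590]
cv2.imwrite("pics/z3.png",cv2.resize(a,None,fx=2,fy=2,interpolation=cv2.INTER_CUBIC))
np.savez("w1.npz",t=s["tcp_pos"],R=R)
E
```

```text
[414.96636752 -12.94221925 319.62748688] 2.9833 [[-0.1014  0.9948  0.0016]
 [ 0.9948  0.1014  0.0055]
 [ 0.0053  0.0021 -1.    ]] [-0.076 -0.013  0.02  -0.068  0.012 -0.154]
```

View pics/z3.png

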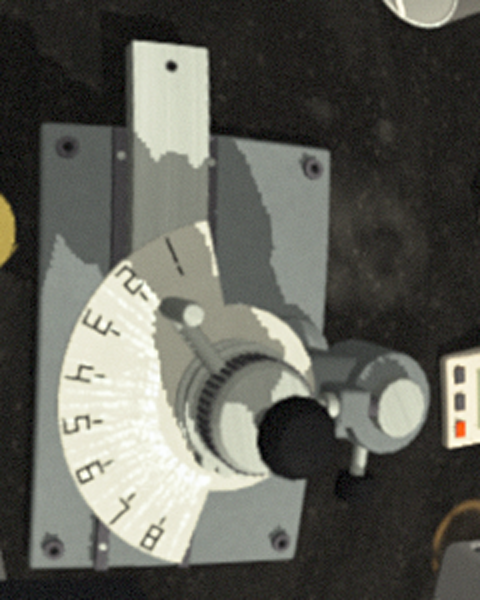

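The zoom gives cleaner pixels: base corners (42,123), (329,150), (293,558) and (32,568), knob (297,437), pin (193,315), bar end (134,41) to (208,47). I'll fit the top and wrist views together.

```bash
cat > fit2.py <<'E'
from h import *
exec(open("fit.py").read().split("def f(p)")[0].replace("from h import *",""))
d=np.load("w1.npz");t,R=d["t"],d["R"]
Zw=lambda u,v:((u+.5)/2-.5+350,(v+.5)/2-.5+30)
W=[((42,123),[-80,150,12]),((329,150),[125,150,12]),((293,558),[125,-150,12]),((32,568),[-80,-150,12]),((297,437),[0,0,225]),
((128,278),num(2)),((98,322),num(3)),((78,374),num(4)),((76,424),num(5)),((88,470),num(6)),((119,510),num(7)),((151,538),num(8))]
def fw(p): return (wproj(w(p,[l for _,l in W]),t,R)-[Zw(*u) for u,_ in W]).ravel()
def ft(p): return (proj("top",w(p,[l for _,l in T]))-[Zt(*u) for u,_ in T]).ravel()
for f in (fw,ft,lambda p:np.r_[fw(p),ft(p)]):
    r=least_squares(f,[558,-1,.098],loss="soft_l1");q=r.x;print("pose",q);print(np.round(r.fun.reshape(-1,2),1).tolist())
    print("pin",inv(q,wray(Zw(193,315),196,t,R)),inv(q,ray("top",Zt(313,345),196)),"hole",inv(q,wray(Zw(171,66),30,t,R)),inv(q,ray("top",Zt(72,384),30)))
    for u in ((134,41),(208,47)):print("barL",inv(q,wray(Zw(*u),30,t,R)))
E
python3 fit2.py
```

```text
pose [5.58496117e+02 1.15366958e+00 9.94114979e-02]
[[-0.7, -1.0], [0.7, -1.1], [1.0, 0.4], [-1.3, 0.5], [4.8, 2.8], [0.2, 0.2], [-0.9, -0.4], [0.0, -1.2], [-0.1, -0.1], [0.5, 0.9], [-1.8, 0.3], [0.3, -0.4]]
pin [-42.16250534  45.20762217] [-42.5093676   43.04448641] hole [  0.46204964 188.34298015] [ -0.44888718 187.23061036]
barL [-23.39207838 202.68929945]
barL [ 25.86017018 204.04806919]
pose [ 5.58358975e+02 -1.25557485e+00  9.77397709e-02]
[[-0.2, -1.2], [0.3, -1.5], [1.6, 0.7], [-0.7, 1.0], [-0.3, -1.7], [-0.8, 0.7], [-0.2, -0.1], [0.0, 0.1], [0.1, -0.3], [0.3, 0.0], [0.1, 1.4], [0.3, -0.2]]
pin [-41.86642952  47.52143771] [-42.20967512  45.35772511] hole [  0.51878278 190.72785226] [ -0.39029319 189.61396119]
barL [-23.35929503 205.03427394]
barL [ 25.89061322 206.47537806]
pose [5.58501160e+02 4.19191207e-01 9.77984320e-02]
[[-0.5, -0.5], [0.9, -0.5], [0.7, 0.9], [-1.6, 0.9], [4.6, 3.7], [0.2, 0.9], [-0.9, 0.2], [-0.0, -0.5], [-0.2, 0.6], [0.3, 1.5], [-2.0, 0.9], [0.1, 0.2], [-1.0, -1.3], [-0.5, -1.6], [0.7, 0.6], [-1.6, 0.9], [-1.3, -1.8], [-1.7, 0.6], [-1.1, -0.2], [-0.9, 0.0], [-0.9, -0.4], [-0.7, -0.1], [-0.8, 1.3], [-0.7, -0.4]]
pin [-42.1686756   45.87101358] [-42.51204813  43.70732112] hole [  0.22493726 189.07494152] [ -0.68420404 187.96110378]
barL [-23.65230127 203.38276389]
barL [ 25.59769143 204.82097895]
```

```bash
python3 - <<'E'
import numpy as np;np.save("pose.npy",[558.5,0.4,0.098])
from h import *
go([-50,78,192])
E
```

```text
t 3.03 tcp [413.9 -15.6 319.5] loc [-145.5   -1.8] toolx yaw 95.92 tilt [-0.     0.002] F [ 0.8 -0.8 -0.3] width 0.5
target [501.1  73.1 192. ] tool shift mm [ 79.   95.9 127.7]
```

Emit:
{"api": "step_arm", "payload": {
  "plan": [
    {"x": 0.8, "y": 0.95, "z": 0, "rx": 0, "ry": 0, "rz": 0},
    {"x": 0.8, "y": 0.95, "z": 0, "rx": 0, "ry": 0, "rz": 0},
    {"x": 0.8, "y": 0.95, "z": 0, "rx": 0, "ry": 0, "rz": 0},
    {"x": 0.8, "y": 0.95, "z": 0.5, "rx": 0, "ry": 0, "rz": 0},
    {"x": 0, "y": 0, "z": 1, "rx": 0, "ry": 0, "rz": 0},
    {"x": 0, "y": 0, "z": 1, "rx": 0, "ry": 0, "rz": 0},
    {"x": 0, "y": 0, "z": 1, "rx": 0, "ry": 0, "rz": 0},
    {"x": 0, "y": 0, "z": 1, "rx": 0, "ry": 0, "rz": 0},
    {"x": 0, "y": 0, "z": 0.6, "rx": 0, "ry": 0, "rz": 0},
    {"x": 0, "y": 0, "z": 0, "rx": 0, "ry": 0, "rz": 0},
    {"x": 0, "y": 0, "z": 0, "rx": 0, "ry": 0, "rz": 0}
  ]
}}

```text
t: 3.95
tcp_pos: [499.3, 69.3, 191.9]
tcp_rot: [-0.001, 0.672, 0.741, -0.001]
ft_force: [0.2, -0.2, -0.8]
grip_width: 0.4
grasp_force: 0.0
```

```bash
python3 - <<'E'
from h import *
go([-56,-12,192])
E
```

```text
t 3.95 tcp [499.3  69.3 191.9] loc [-52.2  74.4] toolx yaw 95.58 tilt [-0.002 -0.   ] F [ 0.2 -0.2 -0.8] width 0.4
target [503.9 -17.  192. ] tool shift mm [-86.4  -3.8  -0.1]
```

Emit:
{"api": "step_arm", "payload": {
  "plan": [
    {"x": -0.4, "y": -0.04, "z": 0, "rx": 0, "ry": 0, "rz": 0},
    {"x": -0.2, "y": -0.04, "z": 0, "rx": 0, "ry": 0, "rz": 0},
    {"x": -0.2, "y": -0.04, "z": 0, "rx": 0, "ry": 0, "rz": 0},
    {"x": -0.2, "y": -0.04, "z": 0, "rx": 0, "ry": 0, "rz": 0},
    {"x": -0.2, "y": -0.04, "z": 0, "rx": 0, "ry": 0, "rz": 0},
    {"x": -0.2, "y": -0.04, "z": 0, "rx": 0, "ry": 0, "rz": 0},
    {"x": -0.2, "y": -0.04, "z": 0, "rx": 0, "ry": 0, "rz": 0},
    {"x": -0.2, "y": -0.04, "z": 0, "rx": 0, "ry": 0, "rz": 0},
    {"x": -0.2, "y": 0, "z": 0, "rx": 0, "ry": 0, "rz": 0},
    {"x": -0.2, "y": 0, "z": 0, "rx": 0, "ry": 0, "rz": 0},
    {"x": -0.2, "y": 0, "z": 0, "rx": 0, "ry": 0, "rz": 0},
    {"x": -0.2, "y": 0.04, "z": 0, "rx": 0, "ry": 0, "rz": 0},
    {"x": -0.2, "y": 0.04, "z": 0, "rx": 0, "ry": 0, "rz": 0},
    {"x": -0.2, "y": 0.04, "z": 0, "rx": 0, "ry": 0, "rz": 0},
    {"x": -0.2, "y": 0.04, "z": 0, "rx": 0, "ry": 0, "rz": 0},
    {"x": -0.2, "y": 0, "z": 0, "rx": 0, "ry": 0, "rz": 0},
    {"x": 0, "y": 0, "z": 0, "rx": 0, "ry": 0, "rz": 0},
    {"x": 0, "y": 0, "z": 0, "rx": 0, "ry": 0, "rz": 0}
  ]
}}

```text
t: 5.45
tcp_pos: [504.5, -15.4, 192.4]
tcp_rot: [0.0, 0.672, 0.741, -0.0]
ft_force: [-0.3, 0.4, 0.1]
grip_width: 0.4
grasp_force: 0.0
```

```bash
python3 - <<'E'
from h import *
go([-56,-12,192])
im=env.snapshot('top')[:,:,::-1]; cv2.imwrite('pics/t2.png',im)
im=im[160:310,150:350]
cv2.imwrite("pics/z4.png",cv2.resize(im,(800,600),interpolation=cv2.INTER_CUBIC))
E
```

```text
t 5.45 tcp [504.5 -15.4 192.4] loc [-55.3 -10.5] toolx yaw 95.58 tilt [ 0.    -0.001] F [-0.3  0.4  0.1] width 0.4
target [503.9 -17.  192. ] tool shift mm [-1.5 -0.7  0.4]
```

View pics/z4.png

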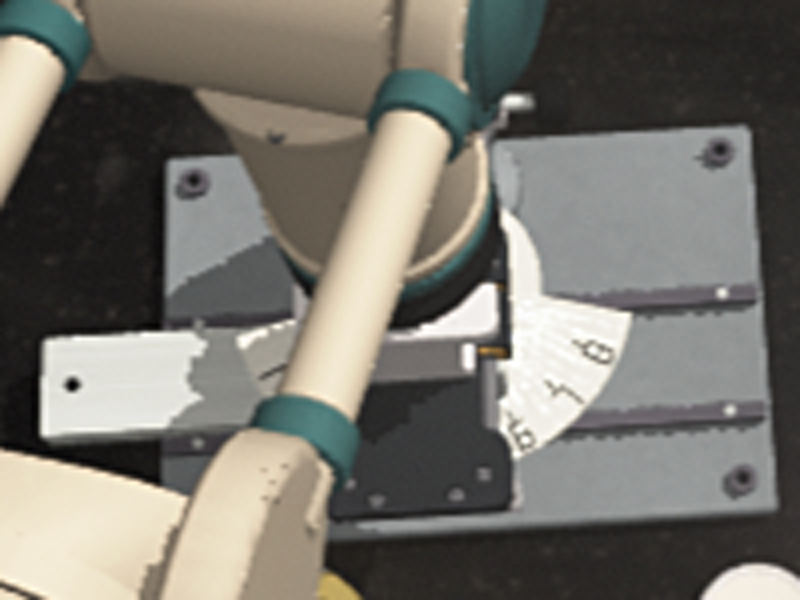

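Pin at about (500,385), just short of numeral 6 and mostly hidden behind the hand. I'm moving off to the bar end and will check it from there.

Emit:
{"api": "step_arm", "payload": {
  "plan": [
    {"x": 0.8, "y": 0, "z": -0.5, "rx": 0, "ry": 0, "rz": 0},
    {"x": 1, "y": 0, "z": -0.5, "rx": 0, "ry": 0, "rz": 0},
    {"x": 1, "y": 0, "z": 0, "rx": 0, "ry": 0, "rz": 0},
    {"x": 1, "y": 0, "z": 0, "rx": 0, "ry": 0, "rz": 0},
    {"x": 1, "y": 0.25, "z": 0, "rx": 0, "ry": 0, "rz": 0},
    {"x": 1, "y": 0.5, "z": 0, "rx": 0, "ry": 0, "rz": 0},
    {"x": 1, "y": 0.5, "z": 0, "rx": 0, "ry": 0, "rz": 0},
    {"x": 1, "y": 0.5, "z": 0, "rx": 0, "ry": 0, "rz": 0},
    {"x": 1, "y": 0.5, "z": 0, "rx": 0, "ry": 0, "rz": 0},
    {"x": 0.6, "y": 0, "z": 0, "rx": 0, "ry": 0, "rz": 0},
    {"x": 0, "y": 0, "z": 0, "rx": 0, "ry": 0, "rz": 0},
    {"x": 0, "y": 0, "z": 0, "rx": 0, "ry": 0, "rz": 0},
    {"x": 0, "y": 0, "z": 0, "rx": 0, "ry": 0, "rz": 0}
  ]
}}

```text
t: 6.58
tcp_pos: [536.8, 223.7, 217.3]
tcp_rot: [0.0, 0.672, 0.741, -0.001]
ft_force: [-0.7, 0.7, 0.2]
grip_width: 0.7
grasp_force: 0.0
```

```bash
python3 - <<'E'
from h import *
go([0,222,39])
s,R=st();np.savez("w2.npz",t=s["tcp_pos"],R=R)
im=env.snapshot('wrist')[:,:,::-1]; cv2.imwrite('pics/w3.png',im)
im=env.snapshot('top')[:,:,::-1]; cv2.imwrite('pics/t3.png',im)
a=cv2.resize(im[170:290,200:320],(480,480),interpolation=cv2.INTER_CUBIC)
b=cv2.imread('pics/w3.png')[120:460,200:520]
b=cv2.resize(b,(320,340))
o=np.zeros((480,800,3),np.uint8);o[:,:480]=a;o[:340,480:]=b
cv2.imwrite("pics/z5.png",o)
E
```

```text
t 6.58 tcp [536.8 223.7 217.3] loc [  0.3 224.3] toolx yaw 95.62 tilt [-0.    -0.001] F [-0.7  0.7  0.2] width 0.7
target [536.8 221.3  39. ] tool shift mm [ -2.1  -0.2 178.3]
```

View pics/z5.png

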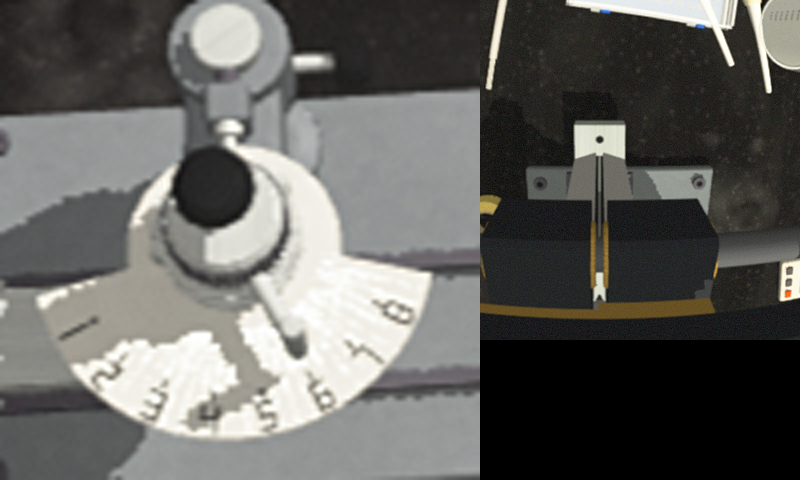

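The top view has the pin beside numeral 6, with its top near crop pixel (297,340). The wrist view has the bar end at row ~241 and its hole at (319,259). I'll check both numerically.

```bash
python3 - <<'E'
from h import *
for u in ((297,335),(297,345)):
    q=inv(p,ray("top",(200+u[0]/4,170+u[1]/4),196));print(q,np.hypot(*q),np.degrees(np.arctan2(q[1],q[0])))
d=np.load("w2.npz")
g=cv2.cvtColor(cv2.imread("pics/w3.png"),cv2.COLOR_BGR2GRAY)
print(g[225:262,308].tolist())
for u in ((294,243),(345,243),(319,259)):print(inv(p,wray(u,30,d["t"],d["R"])))
print(wproj(w(p,[[0,204,30],[0,189,30],[-80,150,12],[125,150,12]]),d["t"],d["R"]))
E
```

```text
[-61.01921679 -32.23814983] 69.01190565357717 -152.15126007079198
[-65.30901671 -32.08983758] 72.7669247652051 -153.83262758674792
[18, 26, 16, 22, 15, 26, 22, 17, 27, 25, 27, 12, 29, 15, 33, 57, 97, 96, 98, 127, 191, 224, 224, 223, 223, 223, 222, 223, 227, 222, 223, 226, 225, 226, 226, 225, 225]
[-24.16918394 205.7886133 ]
[ 25.39304097 205.80331843]
[1.26779826e-01 1.89566402e+02]
[[318.86991392 244.79134074]
 [318.87091302 259.55108964]
 [244.47492647 288.98017675]
 [433.10897888 288.1848253 ]]
```

Emit:
{"api": "step_arm", "payload": {
  "plan": [
    {"x": 0, "y": 0, "z": 1, "rx": 0, "ry": 0, "rz": 0},
    {"x": 0, "y": 0, "z": 1, "rx": 0, "ry": 0, "rz": 0},
    {"x": 0, "y": 0, "z": 1, "rx": 0, "ry": 0, "rz": 0},
    {"x": 0, "y": 0, "z": 1, "rx": 0, "ry": 0, "rz": 0},
    {"x": 0, "y": 0, "z": 1, "rx": 0, "ry": 0, "rz": 0},
    {"x": 0, "y": 0, "z": 1, "rx": 0, "ry": 0, "rz": 0},
    {"x": 0, "y": 0, "z": 0.8, "rx": 0, "ry": 0, "rz": 0},
    {"x": 0, "y": 0, "z": 0.3, "rx": 0, "ry": 0, "rz": 0},
    {"x": 0, "y": 0, "z": 0, "rx": 0, "ry": 0, "rz": 0},
    {"x": 0, "y": 0, "z": 0, "rx": 0, "ry": 0, "rz": 0}
  ]
}}

```text
t: 7.52
tcp_pos: [537.7, 224.0, 40.5]
tcp_rot: [0.0, 0.672, 0.741, 0.0]
ft_force: [0.7, -0.2, -0.2]
grip_width: 0.3
grasp_force: 0.0
```

```bash
python3 - <<'E'
from h import *
go([0,154,39])
E
```

```text
t 7.52 tcp [537.7 224.   40.5] loc [  1.2 224.6] toolx yaw 95.57 tilt [0.001 0.   ] F [ 0.7 -0.2 -0.2] width 0.3
target [543.4 153.7  39. ] tool shift mm [-70.6  -1.1   1.5]
```

Emit:
{"api": "step_arm", "payload": {
  "plan": [
    {"x": -0.2, "y": 0, "z": 0.04, "rx": 0, "ry": 0, "rz": 0},
    {"x": -0.2, "y": 0, "z": 0, "rx": 0, "ry": 0, "rz": 0},
    {"x": -0.2, "y": 0, "z": 0, "rx": 0, "ry": 0, "rz": 0},
    {"x": -0.2, "y": 0, "z": 0, "rx": 0, "ry": 0, "rz": 0},
    {"x": -0.2, "y": 0, "z": 0, "rx": 0, "ry": 0, "rz": 0},
    {"x": -0.2, "y": 0, "z": 0, "rx": 0, "ry": 0, "rz": 0},
    {"x": -0.2, "y": 0, "z": 0, "rx": 0, "ry": 0, "rz": 0},
    {"x": -0.2, "y": 0, "z": 0, "rx": 0, "ry": 0, "rz": 0},
    {"x": -0.2, "y": 0, "z": 0, "rx": 0, "ry": 0, "rz": 0},
    {"x": -0.2, "y": 0, "z": 0, "rx": 0, "ry": 0, "rz": 0},
    {"x": -0.2, "y": 0, "z": 0, "rx": 0, "ry": 0, "rz": 0},
    {"x": -0.2, "y": 0, "z": 0, "rx": 0, "ry": 0, "rz": 0},
    {"x": -0.2, "y": 0, "z": 0, "rx": 0, "ry": 0, "rz": 0},
    {"x": -0.1, "y": 0, "z": 0, "rx": 0, "ry": 0, "rz": 0},
    {"x": -0.1, "y": 0, "z": 0, "rx": 0, "ry": 0, "rz": 0},
    {"x": 0, "y": 0, "z": 0, "rx": 0, "ry": 0, "rz": 0},
    {"x": 0, "y": 0, "z": 0, "rx": 0, "ry": 0, "rz": 0}
  ]
}}

```text
t: 8.93
tcp_pos: [545.0, 155.5, 40.1]
tcp_rot: [0.0, 0.672, 0.741, 0.002]
ft_force: [0.0, 4.6, 3.8]
grip_width: 0.4
grasp_force: 2.6
```

```bash
python3 - <<'E'
from h import *
go([0,148,39])
s,R=st();np.savez("w3.npz",t=s["tcp_pos"],R=R)
im=env.snapshot('wrist')[:,:,::-1]; cv2.imwrite('pics/w4.png',im)
b=im[150:400,180:460]
b=cv2.resize(b,(400,357),interpolation=cv2.INTER_CUBIC)
im=env.snapshot('side')[:,:,::-1];cv2.imwrite('pics/s4.png',im)
a=cv2.resize(im[220:290,320:370],(400,560),interpolation=cv2.INTER_CUBIC)
o=np.zeros((560,800,3),np.uint8);o[:,:400]=a;o[:357,400:]=b
cv2.imwrite("pics/z6.png",o)
E
```

```text
t 8.93 tcp [545.  155.5  40.1] loc [  1.8 155.7] toolx yaw 95.56 tilt [0.003 0.002] F [0.  4.6 3.8] width 0.4
target [544.  147.7  39. ] tool shift mm [-7.7 -1.8  1.1]
```

View pics/z6.png

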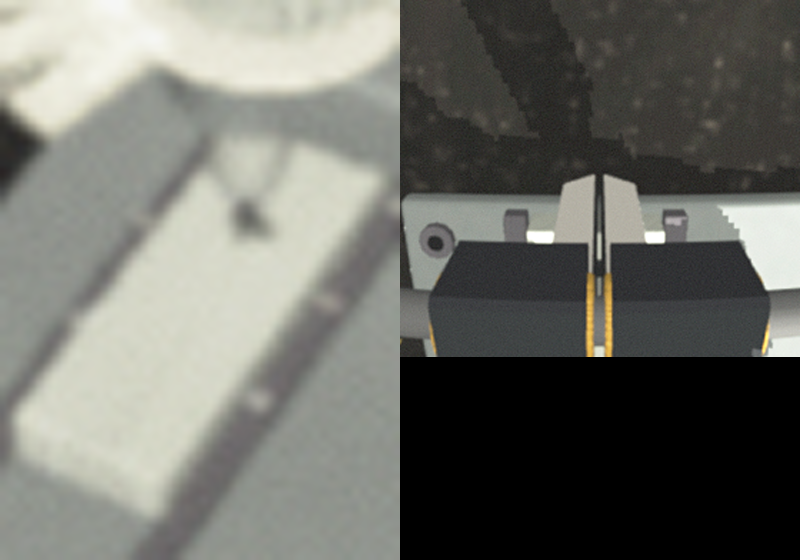

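The side crop shows the tip with the mark just beside it, around (245–265, 205–235). The wrist crop shows the bar's white end just past the rail ends. Exact edge positions come from the pixel profiles.

```bash
python3 - <<'E'
from h import *
d=np.load("w3.npz");t,R=d["t"],d["R"]
g=cv2.cvtColor(cv2.imread("pics/w4.png"),cv2.COLOR_BGR2GRAY)
for c in (276,280,353,357):print(c,g[270:326,c].tolist())
for y in (147,148,150): print(y,wproj(w(p,[[-15,y,30],[-15,y,12],[20,y,30],[-40,150,12]]),t,R).round(1).tolist())
s=cv2.cvtColor(cv2.imread("pics/s4.png"),cv2.COLOR_BGR2GRAY)
print(s[234:256,338:362])
print("pred tip,mark(7 short),mark(8.5), bar R corners, rail lines", proj("side",w(p,[[0,0,39],[0,7,30],[0,8.5,30],[-25,-93,30],[25,-93,30],[-31,0,20],[31,0,20]])).round(1).tolist())
E
```

```text
276 [38, 40, 38, 37, 45, 41, 42, 46, 40, 44, 46, 43, 43, 43, 40, 48, 76, 96, 107, 113, 118, 124, 138, 147, 151, 151, 157, 158, 152, 152, 150, 154, 155, 160, 158, 158, 163, 158, 159, 157, 157, 191, 241, 255, 255, 255, 255, 255, 255, 254, 153, 51, 45, 49, 48, 51]
280 [43, 40, 44, 41, 45, 38, 43, 42, 47, 39, 43, 44, 39, 43, 38, 51, 71, 97, 105, 115, 116, 123, 135, 145, 149, 153, 153, 152, 154, 153, 153, 156, 157, 160, 154, 158, 155, 159, 159, 155, 157, 188, 240, 255, 255, 255, 255, 255, 255, 255, 165, 51, 42, 54, 48, 53]
353 [40, 43, 39, 43, 40, 46, 40, 42, 44, 48, 41, 45, 39, 35, 40, 42, 67, 96, 107, 115, 118, 122, 140, 148, 150, 156, 155, 156, 158, 151, 150, 153, 154, 154, 152, 155, 158, 158, 160, 154, 155, 178, 225, 255, 255, 255, 255, 255, 255, 255, 157, 59, 45, 46, 50, 52]
357 [43, 42, 41, 45, 42, 48, 42, 39, 37, 45, 40, 42, 44, 46, 46, 46, 74, 94, 110, 115, 116, 127, 136, 151, 153, 155, 155, 162, 158, 152, 153, 151, 157, 156, 158, 159, 156, 155, 154, 157, 159, 184, 233, 255, 255, 255, 255, 255, 255, 255, 166, 57, 46, 50, 49, 48]
147 [[286.0, 311.9], [288.6, 298.2], [354.7, 311.8],
[... 1850 characters left out ...]
 212 213 216 209 200]
 [201 212 213 212 213 211 212 213 216 214 212 211 212 210 215 215 211 214
  214 212 214 212 205 178]
 [204 210 212 212 213 213 212 214 214 214 214 212 213 217 216 215 215 213
  214 214 214 208 187 161]
 [213 212 212 212 212 213 213 215 216 215 213 213 213 214 214 215 214 215
  214 215 212 195 168 144]
 [212 213 213 213 212 214 212 213 214 214 213 215 216 216 215 215 216 215
  214 213 203 178 149 127]
 [210 211 213 211 216 213 215 213 214 215 212 215 214 214 215 214 215 214
  213 209 185 159 133 118]]
pred tip,mark(7 short),mark(8.5), bar R corners, rail lines [[350.3, 247.6], [351.4, 248.2], [351.7, 247.8], [321.8, 271.8], [340.8, 280.4], [338.6, 248.1], [361.4, 257.8]]
```

Emit:
{"api": "step_arm", "payload": {
  "plan": [
    {"x": -0.1, "y": 0, "z": 0, "rx": 0, "ry": 0, "rz": 0},
    {"x": -0.1, "y": 0, "z": 0, "rx": 0, "ry": 0, "rz": 0},
    {"x": -0.09, "y": 0, "z": 0, "rx": 0, "ry": 0, "rz": 0},
    {"x": 0, "y": 0, "z": 0, "rx": 0, "ry": 0, "rz": 0},
    {"x": 0, "y": 0, "z": 0, "rx": 0, "ry": 0, "rz": 0},
    {"x": 0, "y": 0, "z": 0, "rx": 0, "ry": 0, "rz": 0}
  ]
}}

```text
t: 9.53
tcp_pos: [545.4, 148.4, 39.8]
tcp_rot: [0.0, 0.672, 0.741, 0.001]
ft_force: [0.7, 4.6, 3.9]
grip_width: 0.6
grasp_force: 2.6
```

```bash
cat > m.py <<'E'
from h import *
import sys
go([0,148,39])
s,R=st();t=s["tcp_pos"]
im=env.snapshot('wrist')[:,:,::-1]; cv2.imwrite(f'pics/w{sys.argv[1]}.png',im)
g=cv2.cvtColor(im.copy(),cv2.COLOR_BGR2GRAY).astype(float)
for c in (280,355):
    x=np.arange(265,340);v=g[265:340,c]
    def cross(L,a):
        i=np.where((v[:-1]<L)&(v[1:]>=L)&(x[:-1]>=a))[0][0];return x[i]+(L-v[i])/(v[i+1]-v[i])
    b=cross(205,285);e=cross(131,280)
    # y of bar top edge and base edge
    f=lambda r,z:inv(p,wray((c,r),z,t,R))[1]
    print(c,"bar row",b,"y",f(b,30),"base row",e,"y",f(e,12))
im=env.snapshot('side')[:,:,::-1];cv2.imwrite(f'pics/s{sys.argv[1]}.png',im)
print(cv2.cvtColor(im.copy(),cv2.COLOR_BGR2GRAY)[240:254,343:360])
E
python3 m.py 5
```

```text
t 9.53 tcp [545.4 148.4  39.8] loc [  1.5 148.6] toolx yaw 95.59 tilt [0.002 0.002] F [0.7 4.6 3.9] width 0.6
target [544.  147.7  39. ] tool shift mm [-0.6 -1.5  0.8]Traceback (most recent call last):
  File "m.py", line 11, in <module>
    b=cross(205,285);e=cross(131,280)
                       ~~~~~^^^^^^^^^
  File "m.py", line 10, in cross
    i=np.where((v[:-1]<L)&(v[1:]>=L)&(x[:-1]>=a))[0][0];return x[i]+(L-v[i])/(v[i+1]-v[i])
      ~~~~~~~~~~~~~~~~~~~~~~~~~~~~~~~~~~~~~~~~~~~~~~^^^
IndexError: index 0 is out of bounds for axis 0 with size 0
```

```bash
sed -i 's/265,340/250,340/;s/265:340/250:340/;s/cross(131,280)/cross(131,260)/' m.py; python3 m.py 6; python3 - <<'E'
from h import *
a,b=[cv2.imread(f"pics/s{k}.png")[225:275,325:375] for k in (4,6)]
o=np.hstack([cv2.resize(x,(400,400),interpolation=cv2.INTER_CUBIC) for x in (a,b)])
cv2.imwrite("pics/z7.png",o)
E
```

```text
t 9.58 tcp [545.4 148.4  39.7] loc [  1.4 148.5] toolx yaw 95.59 tilt [0.002 0.001] F [-1.2  4.7  4.2] width 1.0
target [544.  147.7  39. ] tool shift mm [-0.5 -1.4  0.7]
280 bar row 311.52830188679246 y 140.19454092978742 base row 280.0 y 150.74228772810855
355 bar row 311.6909090909091 y 140.07802430114705 base row 279.47058823529414 y 151.0175820756228
[[120 124 140 155 169 185 198 199 202 198 193 176 179 196 210 211 208]
 [129 155 170 169 172 188 196 202 204 197 187 180 187 203 212 210 212]
 [144 183 201 191 181 185 190 195 200 194 181 181 195 207 212 208 207]
 [168 200 211 206 187 184 184 190 190 188 183 188 203 210 209 210 211]
 [191 210 212 208 199 183 177 173 170 181 189 200 207 211 211 208 213]
 [207 212 212 213 205 192 156 139 146 178 202 210 210 209 212 208 212]
 [213 213 213 210 213 195 157 118 143 184 205 211 210 213 212 210 210]
 [213 213 212 210 210 196 160 129 152 192 208 212 213 212 212 212 213]
 [213 213 211 208 199 189 163 140 158 194 210 214 212 210 207 211 214]
 [213 210 211 201 185 170 151 144 161 188 207 213 213 212 212 213 214]
 [212 211 210 202 182 166 150 137 151 175 202 211 213 214 211 213 213]
 [212 214 211 213 196 175 160 159 159 179 201 212 214 214 211 214 212]
 [213 213 213 214 202 189 187 197 200 203 211 213 213 213 213 212 205]
 [212 214 215 214 215 208 211 213 214 214 215 213 215 214 213 211 194]]
```

View pics/z7.png

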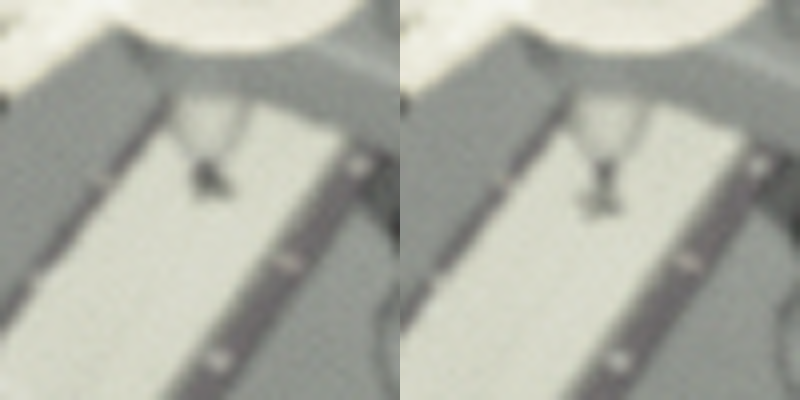

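```bash
python3 - <<'E'
from h import *
print(proj("side",w(p,[[0,0,39],[0,0,30],[0,3,30],[0,-3,30],[9,0,30],[0,9,30],[-9,0,30],[0,-9,30],[-31,0,20],[31,0,20]])).round(2))
g=cv2.cvtColor(cv2.imread("pics/s6.png"),cv2.COLOR_BGR2GRAY).astype(float)
# fit offset y of mark by synthetic template: ring r=5 + cross 18mm
import itertools
a=np.linspace(0,2*np.pi,120);l=np.linspace(-9,9,90)
pts=np.vstack([np.c_[5*np.cos(a),5*np.sin(a)],np.c_[l,0*l],np.c_[0*l,l]])
d=213-g;best=[]
for x0,y0 in itertools.product(np.arange(-4,4.1,.5),np.arange(-5,5.1,.25)):
    q=proj("side",w(p,np.c_[pts+[x0,y0],np.full(len(pts),30)]))
    h=np.zeros(g.shape,np.float32);np.add.at(h,(np.round(q[:,1]*1).astype(int),np.round(q[:,0]).astype(int)),1)
    h=cv2.GaussianBlur(h,(0,0),.8)
    # compare only rows >=248 (below tip)
    A=h[248:257,343:359].ravel();B=d[248:257,343:359].ravel()
    best.append((np.dot(A,B)/np.linalg.norm(A)/np.linalg.norm(B),x0,y0))
best.sort(reverse=True);print(np.round(best[:8],3))
E
```

```text
[[350.28 247.57]
 [350.1  250.11]
 [350.68 249.31]
 [349.52 250.91]
 [353.43 251.52]
 [351.83 247.72]
 [346.78 248.71]
 [348.35 252.52]
 [338.6  248.1 ]
 [361.39 257.77]]
[[ 0.955 -2.     0.75 ]
 [ 0.954 -2.     1.   ]
 [ 0.954 -1.5    0.75 ]
 [ 0.953 -2.     0.5  ]
 [ 0.953 -1.5    1.   ]
 [ 0.952 -1.5    0.5  ]
 [ 0.951 -2.     0.25 ]
 [ 0.951 -2.     1.25 ]]
```

Emit:
{"api": "step_arm", "payload": {
  "plan": [
    {"x": 0.5, "y": 0, "z": 0, "rx": 0, "ry": 0, "rz": 0},
    {"x": 1, "y": 0, "z": 0, "rx": 0, "ry": 0, "rz": 0},
    {"x": 0.5, "y": 0, "z": -0.5, "rx": 0, "ry": 0, "rz": 0},
    {"x": 0, "y": 0, "z": -1, "rx": 0, "ry": 0, "rz": 0},
    {"x": 0, "y": 0, "z": -1, "rx": 0, "ry": 0, "rz": 0},
    {"x": 0, "y": 0, "z": -1, "rx": 0, "ry": 0, "rz": 0},
    {"x": 0, "y": 0, "z": -1, "rx": 0, "ry": 0, "rz": 0},
    {"x": 0, "y": 0, "z": -1, "rx": 0, "ry": 0, "rz": 0},
    {"x": 0, "y": 0, "z": -1, "rx": 0, "ry": 0, "rz": 0},
    {"x": 0, "y": 0, "z": -1, "rx": 0, "ry": 0, "rz": 0},
    {"x": 0, "y": 0, "z": -1, "rx": 0, "ry": 0, "rz": 0},
    {"x": 0, "y": 0, "z": -1, "rx": 0, "ry": 0, "rz": 0},
    {"x": 0, "y": 0, "z": 0, "rx": 0, "ry": 0, "rz": 0},
    {"x": 0, "y": 0, "z": 0, "rx": 0, "ry": 0, "rz": 0}
  ]
}}

```text
t: 10.85
tcp_pos: [540.2, 197.2, 277.2]
tcp_rot: [0.001, 0.672, 0.741, 0.0]
ft_force: [-0.0, 0.2, 0.1]
grip_width: 0.3
grasp_force: 0.0
```

```bash
python3 - <<'E'
from h import *
go([0,0,275])
cv2.imwrite("pics/t7.png",env.snapshot("top")[:,:,::-1])
E
```

```text
t 10.85 tcp [540.2 197.2 277.2] loc [  1.  197.6] toolx yaw 95.62 tilt [ 0.002 -0.001] F [-0.   0.2  0.1] width 0.3
target [5.585e+02 4.000e-01 2.750e+02] tool shift mm [-197.6   -1.     2.5]
```

Emit:
{"api": "step_arm", "payload": {
  "plan": [
    {"x": -0.99, "y": 0, "z": 0, "rx": 0, "ry": 0, "rz": 0},
    {"x": -0.99, "y": 0, "z": 0, "rx": 0, "ry": 0, "rz": 0},
    {"x": -0.99, "y": 0, "z": 0, "rx": 0, "ry": 0, "rz": 0},
    {"x": -0.99, "y": 0, "z": 0, "rx": 0, "ry": 0, "rz": 0},
    {"x": -0.99, "y": 0, "z": 0, "rx": 0, "ry": 0, "rz": 0},
    {"x": -0.99, "y": 0, "z": 0, "rx": 0, "ry": 0, "rz": 0},
    {"x": -0.99, "y": -0.04, "z": 0, "rx": 0, "ry": 0, "rz": 0},
    {"x": -0.97, "y": 0, "z": 0, "rx": 0, "ry": 0, "rz": 0},
    {"x": 0, "y": 0, "z": 0, "rx": 0, "ry": 0, "rz": 0},
    {"x": 0, "y": 0, "z": 0, "rx": 0, "ry": 0, "rz": 0},
    {"x": 0, "y": 0, "z": 0.5, "rx": 0, "ry": 0, "rz": 0},
    {"x": 0, "y": 0, "z": 0.3, "rx": 0, "ry": 0, "rz": 0},
    {"x": 0, "y": 0, "z": 0, "rx": 0, "ry": 0, "rz": 0},
    {"x": 0, "y": 0, "z": 0, "rx": 0, "ry": 0, "rz": 0}
  ]
}}

```text
t: 12.07
tcp_pos: [557.4, 1.7, 255.4]
tcp_rot: [-0.001, 0.671, 0.741, -0.001]
ft_force: [0.4, 0.1, 0.4]
grip_width: 0.5
grasp_force: 0.0
```

```bash
python3 - <<'E'
from h import *
go([0,0,233])
a=cv2.imread("pics/t3.png");b=cv2.imread("pics/t7.png")
d=cv2.absdiff(a,b)[235:256,255:305].max(axis=2);print("dial diff max",d.max())
E
```

```text
t 12.07 tcp [557.4   1.7 255.4] loc [-0.9  1.4] toolx yaw 95.68 tilt [-0.003  0.   ] F [0.4 0.1 0.4] width 0.5
target [5.585e+02 4.000e-01 2.330e+02] tool shift mm [-1.4  1.  22.4]
dial diff max 104
```

```bash
python3 - <<'E'
from h import *
a=cv2.imread("pics/t3.png",0);b=cv2.imread("pics/t7.png",0)
T=a[236:264,262:284]
r=cv2.matchTemplate(b[220:290,235:325],T,cv2.TM_CCOEFF_NORMED);_,v,_,m=cv2.minMaxLoc(r);print(v,m,"expected",(27,16))
d=cv2.absdiff(a,b)[226:270,245:310];ys,xs=np.where(d>40);print(len(xs),xs.min()+245,xs.max()+245,ys.min()+226,ys.max()+226)
E
```

```text
0.9998261332511902 (27, 16) expected (27, 16)
161 297 309 236 262
```

Emit:
{"api": "step_arm", "payload": {
  "plan": [
    {"x": -0.05, "y": 0.04, "z": 0.2, "rx": 0, "ry": 0, "rz": 0},
    {"x": 0, "y": 0, "z": 0.2, "rx": 0, "ry": 0, "rz": 0},
    {"x": 0, "y": 0, "z": 0.1, "rx": 0, "ry": 0, "rz": 0},
    {"x": 0, "y": 0, "z": 0.1, "rx": 0, "ry": 0, "rz": 0},
    {"x": 0, "y": 0, "z": 0.1, "rx": 0, "ry": 0, "rz": 0},
    {"x": 0, "y": 0, "z": 0.1, "rx": 0, "ry": 0, "rz": 0},
    {"x": 0, "y": 0, "z": 0.1, "rx": 0, "ry": 0, "rz": 0},
    {"x": 0, "y": 0, "z": 0, "rx": 0, "ry": 0, "rz": 0},
    {"x": 0, "y": 0, "z": 0, "rx": 0, "ry": 0, "rz": 0}
  ]
}}

```text
t: 12.82
tcp_pos: [559.6, -0.2, 234.8]
tcp_rot: [0.0, 0.672, 0.741, 0.001]
ft_force: [-0.1, 1.4, 5.9]
grip_width: 0.1
grasp_force: 3.1
```

Emit:
{"api": "step_arm", "payload": {
  "plan": [
    {"x": 0, "y": 0, "z": 0.06, "rx": 0, "ry": 0, "rz": 0},
    {"x": 0, "y": 0, "z": 0.06, "rx": 0, "ry": 0, "rz": 0},
    {"x": 0, "y": 0, "z": 0, "rx": 0, "ry": 0, "rz": 0},
    {"x": 0, "y": 0, "z": 0, "rx": 0, "ry": 0, "rz": 0}
  ]
}}

```text
t: 13.15
tcp_pos: [559.6, -0.2, 232.8]
tcp_rot: [0.001, 0.672, 0.741, 0.001]
ft_force: [-2.4, 0.5, 10.1]
grip_width: 0.6
grasp_force: 5.1
```

Emit:
{"api": "step_arm", "payload": {
  "plan": [
    {"x": 0, "y": 0, "z": 0.06, "rx": 0, "ry": 0, "rz": 0},
    {"x": 0, "y": 0, "z": 0.06, "rx": 0, "ry": 0, "rz": 0},
    {"x": 0, "y": 0, "z": 0, "rx": 0, "ry": 0, "rz": 0},
    {"x": 0, "y": 0, "z": 0, "rx": 0, "ry": 0, "rz": 0}
  ]
}}

```text
t: 13.48
tcp_pos: [559.7, -0.3, 232.4]
tcp_rot: [0.002, 0.672, 0.741, 0.001]
ft_force: [-5.2, 1.4, 21.2]
grip_width: 0.3
grasp_force: 10.5
```

It's on the stop: force jumped to 21 N with almost no further travel. I'll hold, then release and move clear.

Emit:
{"api": "step_arm", "payload": {
  "plan": [
    {"x": 0, "y": 0, "z": 0, "rx": 0, "ry": 0, "rz": 0},
    {"x": 0, "y": 0, "z": 0, "rx": 0, "ry": 0, "rz": 0},
    {"x": 0, "y": 0, "z": 0, "rx": 0, "ry": 0, "rz": 0},
    {"x": 0, "y": 0, "z": 0, "rx": 0, "ry": 0, "rz": 0},
    {"x": 0, "y": 0, "z": 0, "rx": 0, "ry": 0, "rz": 0},
    {"x": 0, "y": 0, "z": 0, "rx": 0, "ry": 0, "rz": 0},
    {"x": 0, "y": 0, "z": 0, "rx": 0, "ry": 0, "rz": 0},
    {"x": 0, "y": 0, "z": 0, "rx": 0, "ry": 0, "rz": 0},
    {"x": 0, "y": 0, "z": 0, "rx": 0, "ry": 0, "rz": 0},
    {"x": 0, "y": 0, "z": 0, "rx": 0, "ry": 0, "rz": 0},
    {"x": 0, "y": 0, "z": -0.2, "rx": 0, "ry": 0, "rz": 0},
    {"x": 0, "y": 0, "z": -0.2, "rx": 0, "ry": 0, "rz": 0},
    {"x": 0, "y": 0, "z": -0.3, "rx": 0, "ry": 0, "rz": 0},
    {"x": 0, "y": 0, "z": -0.5, "rx": 0, "ry": 0, "rz": 0},
    {"x": 0, "y": 0, "z": -1, "rx": 0, "ry": 0, "rz": 0},
    {"x": 0, "y": 0, "z": -1, "rx": 0, "ry": 0, "rz": 0},
    {"x": 0, "y": 0, "z": -0.5, "rx": 0, "ry": 0, "rz": 0},
    {"x": 0, "y": 0, "z": 0, "rx": 0, "ry": 0, "rz": 0},
    {"x": 0, "y": 0, "z": 0, "rx": 0, "ry": 0, "rz": 0}
  ]
}}

```text
t: 15.07
tcp_pos: [559.2, -0.6, 320.1]
tcp_rot: [0.0, 0.672, 0.741, -0.0]
ft_force: [-0.1, 0.7, -0.4]
grip_width: 0.6
grasp_force: 0.0
```

Emit:
{"api": "step_arm", "payload": {
  "plan": [
    {"x": 1, "y": -0.5, "z": 0, "rx": 0, "ry": 0, "rz": 0},
    {"x": 1, "y": -0.5, "z": 0, "rx": 0, "ry": 0, "rz": 0},
    {"x": 1, "y": -0.5, "z": 0, "rx": 0, "ry": 0, "rz": 0},
    {"x": 1, "y": -0.5, "z": 0, "rx": 0, "ry": 0, "rz": 0},
    {"x": 1, "y": 0, "z": 0, "rx": 0, "ry": 0, "rz": 0},
    {"x": 1, "y": 0, "z": 0, "rx": 0, "ry": 0, "rz": 0},
    {"x": 1, "y": 0, "z": 0, "rx": 0, "ry": 0, "rz": 0},
    {"x": 1, "y": 0, "z": 0, "rx": 0, "ry": 0, "rz": 0},
    {"x": 0, "y": 0, "z": 0, "rx": 0, "ry": 0, "rz": 0},
    {"x": 0, "y": 0, "z": 0, "rx": 0, "ry": 0, "rz": 0},
    {"x": 0, "y": 0, "z": 0, "rx": 0, "ry": 0, "rz": 0}
  ]
}}

```text
t: 15.98
tcp_pos: [489.5, 193.0, 319.0]
tcp_rot: [-0.0, 0.672, 0.741, -0.002]
ft_force: [-0.4, -0.3, 0.7]
grip_width: 0.6
grasp_force: 0.0
```

```bash
python3 - <<'E'
from h import *
b=env.snapshot("top")[:,:,::-1].copy();cv2.imwrite("pics/t8.png",b)
a=cv2.imread("pics/t3.png",0);b=cv2.cvtColor(b,cv2.COLOR_BGR2GRAY)
for n,(r0,r1,c0,c1) in dict(pin=(236,264,262,284),knob=(205,228,242,266),dish=(300,335,322,356),brass=(210,230,368,386)).items():
    T=a[r0:r1,c0:c1];_,v,_,m=cv2.minMaxLoc(cv2.matchTemplate(b[r0-12:r1+12,c0-12:c1+12],T,cv2.TM_CCOEFF_NORMED));print(n,round(v,3),m)
s=cv2.cvtColor(env.snapshot("side"),cv2.COLOR_RGB2GRAY);o=cv2.imread("pics/s6.png",0)
print("bar diff side",cv2.absdiff(s,o)[235:275,325:362].max())
s=env.read_state();print(s["t"],s["tcp_pos"],s["ft_force"])
E
```

```text
pin 1.0 (12, 12)
knob 1.0 (12, 12)
dish 1.0 (12, 12)
brass 1.0 (12, 12)
bar diff side 11
16.0833 [489.87629921 192.62685023 319.67563621] [ 0.57746118 -0.46145502 -0.18068821]
```

Everything is as set, so I'm handing it in.

```bash
python3 -c "
from bench import env
print(env.job_done())"
```

```text
the job is handed in; nothing more can be done
None
```

The job is handed in at 16 s: collar clicked in at 6, scribed circle measured within about 1 mm of the tip, knob pressed once to its stop (21 N), held about 1 s and released; the collar, bar, dish and weight had not moved in the last pictures (the tape roll was not checked), and no verdict came back.

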